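Free the ratchet pawl and press the stopper home

TASK

The arm of the bench press is held up by its ratchet pawl: with the fingertips, press the pawl's thumb tab all the way down so that its hook swings clear of the teeth, then push the arm's black paddle down to its stop, so that its foot presses the stopper fully into the sample bottle. Only press and push: nothing needs gripping and nothing may be lifted. Do not touch the bottle or stopper, leave the other things on the worktop alone, and let go with the pawl free and the arm down.

Things in the scene. Friction and masses are not known exactly. Their poses are not given: they have to be found in the camera images.
- press: grey bench press bolted to the worktop (cannot move). Origin on the worktop under the arm's hinge. Its -x axis points from the hinge towards the paddle end of the arm, its +y axis to the side that carries the toothed wheel and the pawl (the robot's side), z up. Base plate 245 x 110 x 12 mm (x from -160 to +85, y from -55 to +55); two upright cheeks up to z = 182 between x = -35 and +60; the toothed wheel, 100 mm in diameter, is centred on the hinge at y = 23 to 33.
- press_hinge (a point): centre of the arm's hinge, 160 mm above the worktop over the press's origin; the hinge line is the press's y axis.
- paddle_top (a point): point on the top face of the black paddle at the end of the arm, where to push down: on the arm's middle line, 190 mm from the hinge and 9 mm above the arm's centre plane. The paddle is flat, 85 mm long (147 to 230 mm from the hinge), 40 mm wide, 18 mm thick. The point moves with the arm.
- press_arm (a joint): angle of the press arm in rad: 0 = fully raised (the arm slopes up by 0.56 rad from the hinge to the paddle), 0.56 = level, stop at 0.57 = fully down; it grows as the paddle goes down. It starts between 0 and 0.06. With the pawl engaged the arm is blocked, springily, at about 0.10. The hinge is stiff (1.5 N m): the arm stays where it is left, and 4 to 15 N down on the paddle move it when the pawl is free. The foot meets the stopper at about 0.44.
- pawl_tab (a point): centre of the top face of the pawl's thumb tab, a steel plate 36 mm (press x) by 32 mm (press y), 6 mm thick, behind the press on the far side of the hinge from the paddle; when engaged it lies at press x = 132, y = 28, z = 137 mm. Press it straight down about 26 mm, to its stop; it tilts as it goes. The point moves with the pawl.
- pawl (a joint): angle of the pawl in rad: 0 = hook engaged over a tooth, 0.30 = stop, hook fully clear; it grows as the tab is pressed down. It turns about a line along the press's y at press x = 43, z = 98 mm. It has a stiff pivot (0.25 N m, about 3 N at the tab) and stays where it is left.
- sample_bottle: clear glass sample bottle, 56 mm in diameter, 112 mm tall, origin at the centre of its underside; stands loose in a ring on the base plate, 95 mm from the hinge under the arm. Only the foot of the arm may touch its stopper.
- stopper (a joint): how far the dark rubber stopper (flange 32 mm in diameter) has gone down into the bottle, in m: 0 at the start (flange underside 12 mm above the bottle's rim), 0.012 = home, stop at 0.0125. It stays where it is left; about 7 N move it.
- dropper: amber dropper bottle with black top, 38 mm in diameter, 108 mm tall, loose, beside the press on the robot's side; bystander. Origin at the centre of its underside.
- crucible: white porcelain crucible, 43 mm in diameter, 32 mm tall, loose, beside the press on the robot's side; bystander. Origin at the centre of its underside.
- screw_cap: white screw cap, 36 mm in diameter, 16 mm tall, loose, beyond the press; bystander. Origin at the centre of its underside.
Mind the look-alikes: they are no part of the job. What is shaped like the sample_bottle but red or turquoise is not meant.

How it is judged:
On the way, in this order (a step that is already met when the one before it is completed fails the run):
1. the pawl is pressed clear of the teeth while the arm is still up (value of joint pawl above 0.22 rad and value of joint press_arm below 0.2 rad), for 0.2 s.
2. the arm is down and the stopper is home (value of joint press_arm above 0.545 rad and value of joint stopper above 0.0105 m), for 0.2 s.
At the end, for the whole second after the job is handed in: The pawl is still free (over 0.20 rad), the arm is down (over 0.54 rad), the stopper is at least 10.5 mm down of 12, and the bottle stands upright and at rest within 6 mm of its place (value of joint pawl above 0.2 rad and value of joint press_arm above 0.54 rad and value of joint stopper above 0.0105 m and angle between sample_bottle's own z axis and vertical below 0.1 rad and distance of sample_bottle from where it was at the start of the episode below 0.006 m and linear speed of sample_bottle below 0.02 m/s); the robot touches nothing.
It fails at once if the robot touches the bottle or its stopper (contact force between any of the fingers, the arm and sample_bottle above 0.5 N).
It fails at once if the bottle is lifted, moved or tipped (distance of sample_bottle from where it was at the start of the episode above 0.01 m or angle between sample_bottle's own z axis and vertical above 0.15 rad).
It fails at once if a bystander is lifted or moved by more than 15 mm (distance of any of dropper, crucible, screw_cap from where it was at the start of the episode above 0.015 m).
It also fails if it takes over 43 s, if anything falls off the work surface, if the arm or the gripper's body presses on something with over 40 N, if the wrist force passes 120 N, or if a joint passes its speed limit or range.

ROBOT

A 6-joint arm with a two-finger parallel gripper is mounted at the origin on a cart in front of the work surface, level with it; the furniture and walls round the work are solid. World frame = base frame: x ahead of the robot, y to its left, z up, the work surface at z = 0. Lengths are in m, angles in rad, forces in N, time in s.
With the tool pointing down it reaches from about 0.35 to 0.85 m from the base axis. Payload 8.1 kg.
Tool frame: the origin (TCP) lies midway between the tips of the shut fingers; the grasp point (between the pads) lies 19 mm behind it; z points along the fingers, y is the line along which they close (so a half turn about z gives the same grasp; the last joint's range is limited). The gripper opens to 93 mm and grips with 3 to 60 N. Pads are 15 mm wide; open, the fingers measure 128 mm over their backs; the gripper's body (75 mm by 188 mm) begins 65 mm behind the grasp point.
Start: joints at [1.041, 0.13, 1.488, -0, 1.523, -0.085], TCP at [0.258, 0.542, 0.219] pointing down, gripper open.
Joint ranges: [-2.96, 2.96], [-0.89, 2.26], [0.02, 2.5], [-1.34, 4.48], [0, 2.73], [-2.66, 2.66]. Speed limits (rad/s): [2.39, 2.39, 2.79, 3.14, 3.14, 3.14].

INTERFACE

Orientations are given as a rotation vector (axis times angle).
In Python, from plant import read_state, read_camera, get_calibration, close_job gives the robot as it stands.
- The arm moves only by the shell command python3 -m crank 'ROWS' [FORCE]. ROWS is JSON, a list that holds one entry, the list of rows, each a list of 7 numbers: the gripper's target within -1 to 1 (fully open at 1, half-way at 0, shut at -1), then the shift along the tool's x, y, z as a fraction of full scale, then the turn, a rotation vector about the tool's x, y, z as a fraction of full scale. In form: [[[grip, x, y, z, rx, ry, rz], ...]]. A call has exactly 5 rows; each row is the pose to reach, as a shift and turn from the pose commanded when the call began, along the tool's axes at that moment; what a row does not reach only later rows make up. Full scale, the value 1, is 0.5 m for a shift and 90 degrees for a turn. A row lasts 1/8 s, in which the tool goes at most 62.5 mm and 10.7 degrees, less where a joint would pass 70% of its speed; a pose out of reach is approached as far as the arm can. A call with a number of a shift or a turn outside -1 to 1 is refused whole. A call with a gripper value outside its range is refused whole. The fingers move at their own pace and stop on an object; FORCE is the grip in N (left out, the last holds). Time passes only in rows, so rows that repeat a pose let the fingers close, or fill a call up. It gives the time, the measured TCP pose, the force, the opening and the grip force at its end, in the units of the state.
- read_state(): the state, without advancing time (a new reading comes with each control period).
- read_camera(name): name is "scene" or "top" or "wrist"; returns the picture (420x560x3 uint8, red, green, blue); there is no depth.
- get_calibration(name): a dict with "fx", "fy", "cx", "cy" (pixels), "eye" and "orientation" of the camera in the world; the wrist camera has in their place "mount" (4x4, takes a point from camera to tool coordinates, whose origin is the TCP and whose axes are the flange's). Camera axes: x right, y down, z forward; pixel columns grow to the right and rows downward; lengths in m; the calibration is good to about 2 mm. A picture is of the moment at which its call begins: read the wrist's pose just before it. get_calibration takes no time and is no camera call.
- close_job(): hands the job in; it is judged then, once.
The state is a dict: "t": time; "q": joint angles; "dq": joint speeds; "joint_torque": joint torques, N m; "tool_pos": TCP position; "orientation": TCP orientation; "force": force on the tool from outside, world axes, zero at the start; "wrist_torque": the same for the moment, N m; "opening": finger opening in m; "gripper_force": force on a finger pad.
Only numpy, scipy, OpenCV 4.12 (cv2) and the standard library are available. Lean on these libraries where they do the work, as an engineer would, in place of code of your own. Each camera call takes 0.05 s, during which the arm holds its last target. There are 200 camera calls.

## Working session

There is one attempt and no reset: what is moved stays moved. The work goes in short steps, Python scripts to look and compute and a shell command to move; the robot and the scene stay as the last step left them, time stands still between calls to the robot, and variables do not carry over. Pictures are saved under pics/ and viewed, at most 10 in all, crops included, and the job is handed in when it is done.

```bash
mkdir -p pics; ls
python3 - <<'E'
from plant import *
import cv2
s=read_state();print(s)
for n in ("scene","top"):
    im=read_camera(n);cv2.imwrite(f"pics/{n}0.png",im[:,:,::-1]);print(n,get_calibration(n))
print(get_calibration("wrist"))
E
```

```text
pics
{'t': 0.0, 'q': array([ 1.04057871e+00,  1.31144846e-01,  1.48928741e+00,  2.04726840e-06,
        1.52298471e+00, -8.54118388e-02]), 'dq': array([-0.00083003,  0.00024314, -0.00028208,  0.0001755 , -0.00133953,
       -0.00087829]), 'joint_torque': array([ 4.09980112e-04, -5.59838820e+01, -4.91762888e+01,  7.70007935e-02,
        3.51962820e-02, -1.00200257e-04]), 'tool_pos': array([0.25786633, 0.54113086, 0.21759273]), 'orientation': array([-6.92831096e-01, -3.06367381e+00,  2.72948773e-03]), 'force': array([ 0.06043979, -1.01451144, -0.55793377]), 'wrist_torque': array([-0.0128827 ,  0.04236919,  0.044208  ]), 'gripper_force': 0.0, 'opening': 0.09302607424189323}
scene {'fx': 470.2141936713431, 'fy': 470.2141936713431, 'cx': 273.7308464510035, 'cy': 199.59476626421704, 'eye': array([ 0.01617176, -0.74687123,  0.78372547]), 'orientation': array([-2.1339072 ,  0.72781428, -0.38066489])}
top {'fx': 427.02305860740046, 'fy': 427.02305860740046, 'cx': 271.1829558548198, 'cy': 210.63811444663443, 'eye': array([ 0.33341579, -0.13749529,  1.19956941]), 'orientation': array([-2.13030828,  2.15980259, -0.18463123])}
{'fx': 325.8365377059041, 'fy': 325.8365377059041, 'cx': 281.6132762880763, 'cy': 207.32998108749405, 'mount': array([[ 2.02257531e-04, -9.60136063e-01, -2.79533002e-01,
         7.74695356e-02],
       [ 9.99999833e-01,  4.26249780e-05,  5.77147307e-04,
         2.96447720e-04],
       [-5.42224855e-04, -2.79533071e-01,  9.60135911e-01,
        -1.68095222e-01],
       [ 0.00000000e+00,  0.00000000e+00,  0.00000000e+00,
         1.00000000e+00]])}
```

View pics/scene0.png

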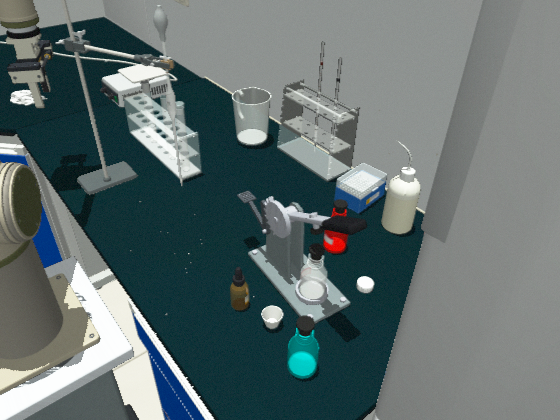

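View pics/top0.png

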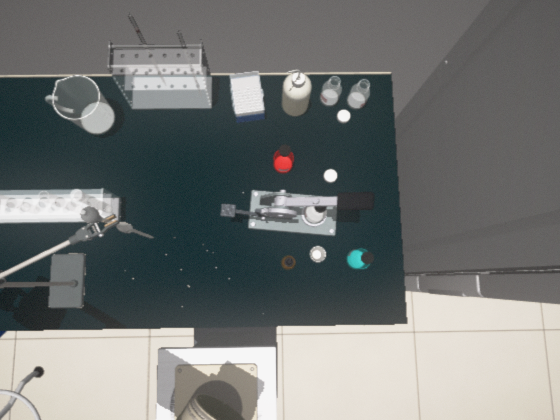

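The scene view shows the press at about (300,250), with the tab at (248,198) and the paddle at (347,225). In the top view the plate spans (248–337, 190–236), with the tab at (228,211) and the paddle at (355,200). There are three candidates for the bottle: red (283,160 top), turquoise (358,259 top) and clear (315,213 top). The clear one in the ring under the arm is the sample bottle. I'll enlarge to confirm this and pick corners.

```bash
cat > h.py <<'E'
import numpy as np,cv2
from scipy.spatial.transform import Rotation as R
from plant import *
def ray(n,px):
    c=get_calibration(n);d=R.from_rotvec(c["orientation"]).as_matrix()@np.array([(px[0]-c["cx"])/c["fx"],(px[1]-c["cy"])/c["fy"],1])
    return np.array(c["eye"]),d
def onz(n,px,z):
    e,d=ray(n,px);return e+d*(z-e[2])/d[2]
def proj(n,p):
    c=get_calibration(n);v=R.from_rotvec(c["orientation"]).as_matrix().T@(np.array(p)-c["eye"])
    return np.array([c["fx"]*v[0]/v[2]+c["cx"],c["fy"]*v[1]/v[2]+c["cy"]])
E
python3 - <<'E'
import cv2
a=cv2.imread("pics/top0.png")[170:250,205:385];b=cv2.imread("pics/scene0.png")[180:325,225:375]
cv2.imwrite("pics/tc.png",cv2.resize(a,None,fx=4.4,fy=4.4,interpolation=cv2.INTER_CUBIC))
cv2.imwrite("pics/sc.png",cv2.resize(b,None,fx=4,fy=4,interpolation=cv2.INTER_CUBIC))
E
```

```text
(no output)
```

View pics/tc.png

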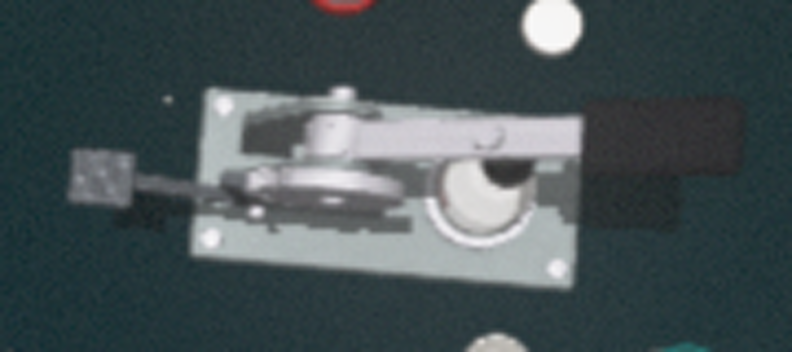

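View pics/sc.png

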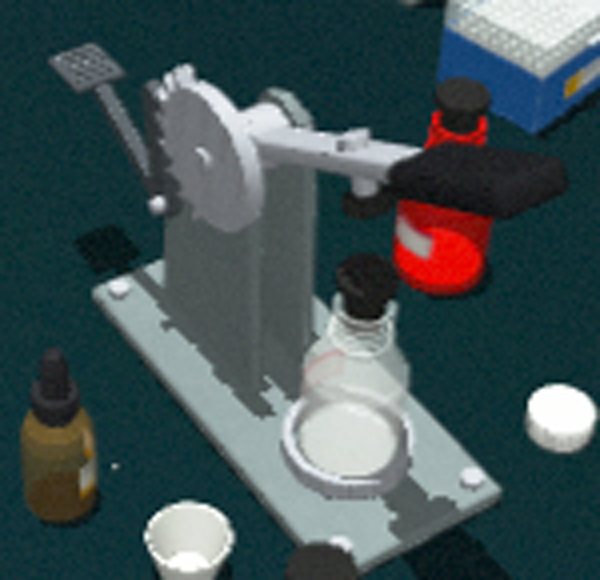

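The clear bottle with the dark stopper, in the white ring under the arm (top crop (487,190), scene crop (350,370)), is the sample bottle. Red and turquoise are look-alikes. The plate corners in the top crop are (207,88), (190,257) and (572,290), and the tab centre is (101,178) in the top crop and (87,67) in the scene crop.

```bash
cat >> h.py <<'E'
def tri(pt,ps):
    e1,d1=ray("top",pt);e2,d2=ray("scene",ps)
    A=np.c_[d1,-d2];t=np.linalg.lstsq(A,e2-e1,rcond=None)[0]
    a,b=e1+d1*t[0],e2+d2*t[1];return (a+b)/2,np.linalg.norm(a-b)
T=lambda u,v:(205+(u+.5)/4.4-.5,170+(v+.5)/4.4-.5)
S=lambda u,v:(225+(u+.5)/4-.5,180+(v+.5)/4-.5)
E
python3 - <<'E'
from h import *
c=[onz("top",T(*p),.012)[:2] for p in [(207,88),(191,255),(573,287)]]
m=np.array([[85,-55],[85,55],[-160,55]])/1000
c=np.array(c);mc=m.mean(0);cc=c.mean(0)
H=(m-mc).T@(c-cc);U,s,Vt=np.linalg.svd(H);Rm=Vt.T@U.T
if np.linalg.det(Rm)<0: print("refl")
t=cc-Rm@mc
print("corners",c,"resid",c-(m@Rm.T+t),"yaw",np.arctan2(Rm[1,0],Rm[0,0]),"t",t)
W=lambda p:np.r_[Rm@np.array(p[:2])+t,p[2]]
tab=W([.132,.028,.137]);print("tab model",tab,"tri",tri(T(101,178),S(87,67)))
for th in(0,.06):
    a=.56-th;x=-(.19*np.cos(a)+.009*np.sin(a)*-1*-1*-1)if 0 else -(.19*np.cos(a)-.009*np.sin(a));z=.16+.19*np.sin(a)+.009*np.cos(a)
    p=W([x,0,z]);print("paddle",th,p,proj("top",p),proj("scene",p))
a=0;print("paddle down",W([-.19,0,.167]))
print("proj tab",proj("top",tab),proj("scene",tab),T(101,178),S(87,67))
s=read_state();Q=R.from_rotvec(s["orientation"]).as_matrix();print(s["t"],Q)
E
```

```text
corners [[ 0.58399819 -0.10043834]
 [ 0.47577058 -0.08945868]
 [ 0.45208837 -0.33194507]] resid [[-0.00084784 -0.00067615]
 [ 0.00040807 -0.00034355]
 [ 0.00043976  0.0010197 ]] yaw 1.4738531035904612 t [ 0.52187699 -0.17903956]
tab model [ 0.50678493 -0.04494918  0.137     ] tri (array([ 0.50556575, -0.04237218,  0.13244685]), np.float64(0.0022332141461241877))
paddle 0 [ 0.50675838 -0.33450395  0.26855067] [353.4573722  198.58609419] [344.46035929 215.1668032 ]
paddle 0.06 [ 0.50615556 -0.34070277  0.2589891 ] [355.35915612 199.60658309] [346.15380885 221.38183127]
paddle down [ 0.50348662 -0.36814745  0.167     ]
proj tab [228.2117852  209.67432461] [247.91827442 195.06851673] (227.5681818181818, 210.0681818181818) (246.375, 196.375)
0.1 [[-9.02700755e-01  4.30268133e-01 -8.24957404e-04]
 [ 4.30268908e-01  9.02699583e-01 -1.45927289e-03]
 [ 1.16810083e-04 -1.67224026e-03 -9.99998595e-01]]
```

The tab is at about (0.506, -0.0435, 0.136), where the model and triangulation agree to within 5 mm. A clamp stand is near the start pose, so I'll locate it before travelling.

Run:
```python
from h import *
print("foot scene",onz("scene",(104,178),.01),"top",onz("top",(68,285),.01))
for k,(a,b) in dict(clamp_boss=((95,215),(72,42)),tip=((122,227),(170,64))).items(): print(k,tri(a,b))
for n in("top","scene"): print(n,"tcp",proj(n,(.258,.541,.218)))
print("clamp end (scene), candidates by z",[onz("scene",(170,64),z) for z in(.2,.3,.4)],[onz("top",(122,227),z) for z in(.2,.3,.4)])
a=cv2.imread("pics/top0.png")[150:420,0:280];b=cv2.imread("pics/scene0.png")[0:220,0:220]
cv2.imwrite("pics/st.png",np.hstack([cv2.resize(a,(400,386)),cv2.resize(b,(386,386))]))
```

```text
foot scene [0.32364874 0.4027126  0.01      ] top [0.32479222 0.40256393 0.01      ]
clamp_boss (array([0.35845777, 0.17461875, 0.47044874]), np.float64(0.1794032064969217))
tip (array([0.43452049, 0.12796905, 0.40664842]), np.float64(0.004240551935406643))
top tcp [-39.51027927 317.8262552 ]
scene tcp [44.15428869 98.98921501]
clamp end (scene), candidates by z [array([0.66658191, 0.60565013, 0.2       ]), array([0.55515793, 0.37394509, 0.3       ]), array([0.44373395, 0.14224004, 0.4       ])] [array([0.45849319, 0.19838083, 0.2       ]), array([0.44598007, 0.16477875, 0.3       ]), array([0.43346694, 0.13117667, 0.4       ])]
```

View pics/st.png

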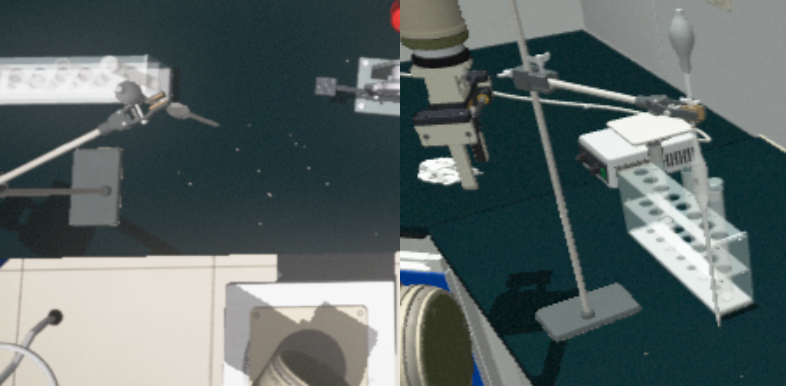

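```bash
python3 - <<'E'
from h import *
for k,(a,b) in dict(pip_tip=((152.6,237.5),(180.7,186)),bulb=((89,213),(161,8)),jaw=((112,220),(168,63))).items(): print(k,tri(a,b))
f=np.array([.325,.402]);
for z in(.3,.4,.45,.5):print(z,proj("scene",[*f,z]))
E
python3 -m crank '[[[-1,0,-0.12,0,0,0,0],[-1,0,-0.24,0,0,0,0],[-1,0,-0.36,0,0,0,0],[-1,0,-0.46,0,0,0,0],[-1,0,-0.46,0,0,0,0]]]'
```

```text
pip_tip (array([0.44381732, 0.16129343, 0.07026108]), np.float64(0.004246633754518037))
bulb (array([0.44231117, 0.14763342, 0.51286585]), np.float64(0.0012531651097291282))
jaw (array([0.44569744, 0.15160125, 0.39880135]), np.float64(0.0032447247689510066))
0.3 [80.70249207 81.30514297]
0.4 [70.68974193 40.74219629]
0.45 [65.25328784 18.71841718]
0.5 [59.49630493 -4.60386564]
t: 0.72
tool_pos: [0.1581, 0.3321, 0.2184]
orientation: [0.693, 3.064, 0.002]
force: [1.1, 1.0, -0.4]
opening: 0.0479
gripper_force: 0.0
```

The pipette in the clamp is at (0.444, 0.155), so I'll turn the gripper's narrow side outward and swing past it at small radius.

```bash
python3 -m crank '[[[-1,0,0,0,0,0,-0.11],[-1,0,0,0,0,0,-0.22],[-1,0,0,0,0,0,-0.33],[-1,0,0,0,0,0,-0.44],[-1,0,0,0,0,0,-0.55]]]'
python3 - <<'E'
from h import *
s=read_state();Q=R.from_rotvec(s["orientation"]).as_matrix();p=s["tool_pos"];print(s["q"],p,Q)
for az in(55,46,37,28,19,10,1,-8):
    g=.365*np.array([np.cos(np.radians(az)),np.sin(np.radians(az))]);d=Q.T@np.r_[g-p[:2],0];print(az,np.round(d/.5,3))
E
```

```text
t: 1.35
tool_pos: [0.1595, 0.3347, 0.2184]
orientation: [0.662, -3.071, 0.001]
force: [0.1, -0.4, -0.5]
opening: 0.0009
gripper_force: 0.0
[ 9.87393770e-01 -5.34457211e-01  2.06601689e+00  4.39155397e-05
  1.61059249e+00 -1.00824150e+00] [0.1595164  0.33465047 0.21842571] [[-9.11104329e-01 -4.12175670e-01 -3.44838095e-04]
 [-4.12175515e-01  9.11104357e-01 -4.42790715e-04]
 [ 4.96691050e-04 -2.61294717e-04 -9.99999843e-01]]
55 [-0.061 -0.106 -0.   ]
46 [-0.112 -0.209 -0.   ]
37 [-0.146 -0.318  0.   ]
28 [-0.162 -0.432  0.   ]
19 [-0.16  -0.546  0.   ]
10 [-0.141 -0.659  0.   ]
1 [-0.104 -0.768  0.   ]
-8 [-0.05  -0.869  0.   ]
```

```bash
python3 -m crank '[[[-1,-0.06,-0.106,0,0,0,0],[-1,-0.112,-0.21,0,0,0,0],[-1,-0.146,-0.318,0,0,0,0],[-1,-0.162,-0.43,0,0,0,0],[-1,-0.16,-0.546,0,0,0,0]]]'
python3 -m crank '[[[-1,0.02,-0.113,0,0,0,0],[-1,0.056,-0.222,0,0,0,0],[-1,0.11,-0.323,0,0,0,0],[-1,0.11,-0.323,0,0,0,0],[-1,0.11,-0.323,0,0,0,0]]]'
python3 - <<'E'
from h import *
s=read_state();Q=R.from_rotvec(s["orientation"]).as_matrix();p=s["tool_pos"];print(s["q"],p,Q[:,:2])
E
```

```text
t: 1.98
tool_pos: [0.3449, 0.1158, 0.2185]
orientation: [0.654, -3.073, -0.0]
force: [0.7, -0.6, 0.5]
opening: 0.0005
gripper_force: 0.0
t: 2.6
tool_pos: [0.3592, -0.0526, 0.2185]
orientation: [0.651, -3.073, -0.001]
force: [-0.9, 0.4, 0.3]
opening: 0.0005
gripper_force: 0.0
[-2.87408147e-01 -5.59958005e-01  2.08265687e+00  5.79480715e-04
  1.61958784e+00 -2.27589211e+00] [ 0.35924505 -0.0525723   0.21845136] [[-9.14017968e-01 -4.05673393e-01]
 [-4.05673674e-01  9.14017672e-01]
 [ 1.53411505e-04  8.90602108e-04]]
```

```bash
python3 -m crank '[[[-1,0,0,0,0,0,0.118],[-1,0,0,0,0,0,0.236],[-1,0,0,0,0,0,0.354],[-1,0,0,0,0,0,0.472],[-1,0,0,0,0,0,0.59]]]'
python3 -m crank '[[[-1,0,0,0,0,0,0.118],[-1,0,0,0,0,0,0.236],[-1,0,0,0,0,0,0.354],[-1,0,0,0,0,0,0.472],[-1,0,0,0,0,0,0.59]]]'
python3 - <<'E'
from h import *
s=read_state();Q=R.from_rotvec(s["orientation"]).as_matrix();p=s["tool_pos"];print(s["q"],p,Q)
a=np.arctan2(Q[1,1],Q[0,1]);print("y az",np.degrees(a))
for g in([.506,-.0435,.218],[.506,-.0435,.15]): print(Q.T@(np.array(g)-p)/.5)
E
```

```text
t: 3.22
tool_pos: [0.3594, -0.0506, 0.2186]
orientation: [-0.792, -3.04, -0.001]
force: [1.3, -0.6, -0.4]
opening: 0.0003
gripper_force: 0.0
t: 3.85
tool_pos: [0.3594, -0.0506, 0.2186]
orientation: [-2.067, -2.366, -0.001]
force: [-0.1, 0.3, -0.1]
opening: 0.0001
gripper_force: 0.0
[-2.81912800e-01 -5.61159359e-01  2.08315380e+00  4.19735909e-04
  1.61969858e+00 -4.16403460e-01] [ 0.35938978 -0.05061985  0.21860696] [[-1.34105904e-01  9.90967006e-01  2.02198250e-05]
 [ 9.90966915e-01  1.34105883e-01  4.30607283e-04]
 [ 4.24006012e-04  7.77841564e-05 -9.99999907e-01]]
y az 7.706920634245828
[-0.02521203  0.29248132  0.00122599]
[-0.02526969  0.29247074  0.13722598]
```

```bash
python3 -m crank '[[[-1,-0.008,0.1,0,0,0,0.04],[-1,-0.016,0.2,0,0,0,0.085],[-1,-0.025,0.292,0,0,0,0.085],[-1,-0.025,0.292,0.06,0,0,0.085],[-1,-0.025,0.292,0.08,0,0,0.085]]]'
python3 - <<'E'
from h import *
s=read_state();Q=R.from_rotvec(s["orientation"]).as_matrix();p=s["tool_pos"];print(p,Q[:,:2])
im=read_camera("wrist");cv2.imwrite("pics/w1.png",im[:,:,::-1])
c=get_calibration("wrist");M=c["mount"]
def pw(P):
    v=np.linalg.inv(M)@np.r_[Q.T@(np.array(P)-p),1];return c["fx"]*v[0]/v[2]+c["cx"],c["fy"]*v[1]/v[2]+c["cy"]
print("tab",pw([.506,-.0435,.136]),"tcp",pw(p))
E
```

```text
t: 4.47
tool_pos: [0.5044, -0.0425, 0.176]
orientation: [-2.211, -2.226, 0.004]
force: [-0.8, 0.4, 0.2]
opening: 0.0002
gripper_force: 0.0
[ 0.50444817 -0.04248091  0.17599314] [[-0.00673756  0.99996786]
 [ 0.99997661  0.00674261]
 [ 0.00117661 -0.00433807]]
tab (np.float64(283.34906708046657), np.float64(233.49952095861252)) tcp (np.float64(280.63828440132744), np.float64(257.0558611732112))
```

View pics/w1.png

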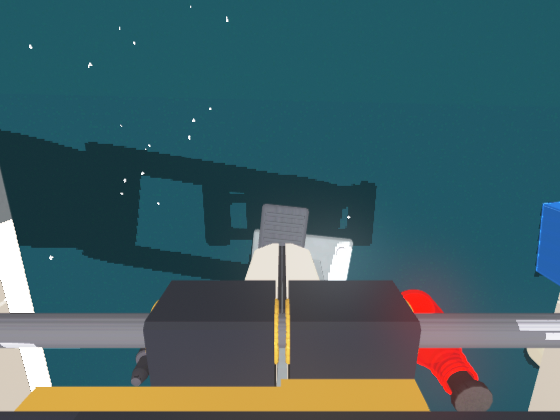

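The wrist view shows the tab at (284, 205–245), directly in line with the shut fingertips (281, 250), which matches the prediction. Next I'll press it down, following its arc slightly towards world +y.

```bash
python3 -m crank '[[[-1,0,0.002,0.04,0,0,0],[-1,0,0.002,0.07,0,0,0],[-1,0.003,0.002,0.085,0,0,0],[-1,0.005,0.002,0.1,0,0,0],[-1,0.007,0.002,0.11,0,0,0]]]'
python3 -m crank '[[[-1,0.002,0,0.008,0,0,0],[-1,0.004,0,0.014,0,0,0],[-1,0.006,0,0.02,0,0,0],[-1,0.006,0,0.02,0,0,0],[-1,0.006,0,0.02,0,0,0]]]'
```

```text
t: 5.15
tool_pos: [0.5068, -0.0411, 0.1242]
orientation: [2.218, 2.225, 0.003]
force: [-1.0, 4.5, 3.4]
opening: 0.0006
gripper_force: 2.4
t: 5.78
tool_pos: [0.5061, -0.0391, 0.1136]
orientation: [2.218, 2.224, -0.001]
force: [1.7, 1.3, 2.2]
opening: 0.0004
gripper_force: 1.1
```

```bash
python3 -m crank '[[[-1,0.002,0,0.006,0,0,0],[-1,0.004,0,0.012,0,0,0],[-1,0.004,0,0.016,0,0,0],[-1,0.004,0,0.02,0,0,0],[-1,0.004,0,0.02,0,0,0]]]'
```

```text
t: 6.4
tool_pos: [0.5074, -0.0386, 0.1105]
orientation: [2.215, 2.221, -0.001]
force: [-25.5, -0.8, 56.5]
opening: 0.0005
gripper_force: 26.2
```

Force rose to 56 N at z = 0.1105, so the tab is at its stop. I'll lift off and verify.

```bash
python3 -m crank '[[[-1,0,0,0.1,0,0,0],[-1,0,0,0,0,0,0],[-1,0,0,-0.12,0,0,0],[-1,0,0,-0.24,0,0,0],[-1,0,0,-0.36,0,0,0]]]' >/dev/null & sleep 0; kill %1 2>/dev/null; echo skip
```

```text
skip
```

That was a mistyped command: its first row pointed downward. I tried to cancel it, so I'll check whether it ran.

```bash
pgrep -af crank; python3 -c "
from plant import *
s=read_state();print(s['t'],s['tool_pos'],s['force'])"
```

```text
6.4 [ 0.50740026 -0.03861234  0.11053385] [-25.53903675  -0.84175269  56.46428245]
```

It never ran: time is still 6.4 s and the pose is unchanged. Lifting properly now.

```bash
python3 -m crank '[[[-1,0,0,-0.06,0,0,0],[-1,0,0,-0.16,0,0,0],[-1,0,0,-0.28,0,0,0],[-1,0,0,-0.4,0,0,0],[-1,0,0,-0.46,0,0,0]]]'
python3 - <<'E'
from h import *
s=read_state();Q=R.from_rotvec(s["orientation"]).as_matrix();p=s["tool_pos"];print(p,Q[:,:2])
a=read_camera("scene")[:,:,::-1];cv2.imwrite("pics/s1f.png",a)
cv2.imwrite("pics/s1.png",cv2.resize(a[180:325,225:375],None,fx=4,fy=4,interpolation=cv2.INTER_CUBIC))
for g in([.506,-.337,.33],[.506,-.337,.28]):print(Q.T@(np.array(g)-p)/.5)
E
```

```text
t: 7.02
tool_pos: [0.5066, -0.0374, 0.3372]
orientation: [2.216, 2.222, 0.002]
force: [0.1, 0.3, -0.0]
opening: 0.0002
gripper_force: 0.0
[ 0.50658532 -0.03735542  0.33715982] [[-0.00226953  0.9999919 ]
 [ 0.99999626  0.00227459]
 [-0.00152781  0.00332003]]
[-0.59926238 -0.00258131  0.01522673]
[-0.5991096  -0.00291331  0.11522607]
```

View pics/s1.png

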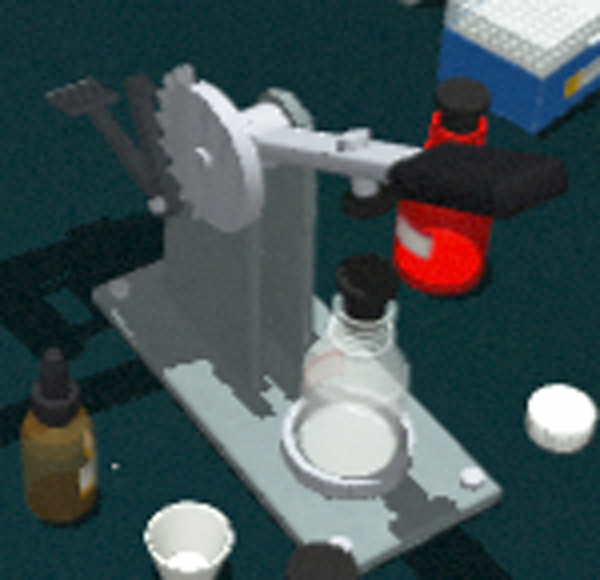

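The pawl is clear: the tab is tilted down at (80,95) in the crop, the hook at (145,100) is away from the teeth, and the arm is still up. Moving over to the paddle.

```bash
python3 -m crank '[[[-1,-0.12,0,0,0,0,0],[-1,-0.24,0,0,0,0,0],[-1,-0.36,0,0,0,0,0],[-1,-0.48,-0.002,0,0,0,0],[-1,-0.6,-0.003,0,0,0,0]]]'
python3 -m crank '[[[-1,0,0,0.03,0,0,0],[-1,0,0,0.06,0,0,0],[-1,0,0,0.08,0,0,0],[-1,0,0,0.1,0,0,0],[-1,0,0,0.12,0,0,0]]]'
python3 - <<'E'
from h import *
s=read_state();Q=R.from_rotvec(s["orientation"]).as_matrix();p=s["tool_pos"];print(p,Q)
E
```

```text
t: 7.7
tool_pos: [0.5045, -0.3388, 0.3325]
orientation: [-2.218, -2.223, 0.001]
force: [1.2, 0.5, -0.1]
opening: 0.0003
gripper_force: 0.0
t: 8.32
tool_pos: [0.5059, -0.336, 0.2735]
orientation: [2.216, 2.226, 0.0]
force: [0.9, 0.4, -0.5]
opening: 0.0006
gripper_force: 0.0
[ 0.5058919  -0.33596183  0.27349685] [[-4.17411877e-03  9.99991124e-01  5.73044727e-04]
 [ 9.99991181e-01  4.17438289e-03 -4.60502953e-04]
 [-4.62890973e-04  5.71117479e-04 -9.99999730e-01]]
```

```bash
python3 -m crank '[[[-1,-0.005,0,0.016,0,0,0],[-1,-0.012,0,0.032,0,0,0],[-1,-0.02,0,0.048,0,0,0],[-1,-0.028,0,0.064,0,0,0],[-1,-0.035,-0.001,0.08,0,0,0]]]'
python3 -m crank '[[[-1,-0.005,0,0.016,0,0,0],[-1,-0.01,0,0.032,0,0,0],[-1,-0.014,0,0.046,0,0,0],[-1,-0.018,0,0.06,0,0,0],[-1,-0.02,-0.001,0.074,0,0,0]]]'
```

```text
t: 8.95
tool_pos: [0.5047, -0.3546, 0.2344]
orientation: [2.218, 2.224, -0.001]
force: [-3.8, 2.2, 6.5]
opening: 0.0008
gripper_force: 3.4
t: 9.57
tool_pos: [0.5044, -0.3651, 0.1976]
orientation: [2.218, 2.223, -0.001]
force: [-4.5, -0.6, 7.0]
opening: 0.0002
gripper_force: 3.3
```

Moving freely at 7 N. Continuing through the stopper to the stop (z ≈ 0.166).

```bash
python3 -m crank '[[[-1,-0.002,0,0.014,0,0,0],[-1,-0.003,0,0.026,0,0,0],[-1,-0.004,0,0.038,0,0,0],[-1,-0.005,0,0.05,0,0,0],[-1,-0.005,0,0.058,0,0,0]]]'
python3 -m crank '[[[-1,0,0,0.004,0,0,0],[-1,0,0,0.008,0,0,0],[-1,0,0,0.012,0,0,0],[-1,0,0,0.016,0,0,0],[-1,0,0,0.016,0,0,0]]]'
```

```text
t: 10.2
tool_pos: [0.5041, -0.3684, 0.1693]
orientation: [2.218, 2.222, -0.003]
force: [-6.4, -1.7, 11.9]
opening: 0.0005
gripper_force: 6.5
t: 10.82
tool_pos: [0.5044, -0.3688, 0.1674]
orientation: [2.215, 2.22, -0.003]
force: [-21.9, 9.6, 42.0]
opening: 0.0003
gripper_force: 21.1
```

42 N at z = 0.167, so the arm is at its stop. Lifting off and checking.

```bash
python3 -m crank '[[[-1,0,0,0,0,0,0],[-1,0,0,0,0,0,0],[-1,0,0,-0.06,0,0,0],[-1,0,0,-0.16,0,0,0],[-1,0,0,-0.28,0,0,0]]]'
python3 -m crank '[[[-1,0,0,0,0,0,0],[-1,0,0,0,0,0,0],[-1,0,0,0,0,0,0],[-1,0,0,0,0,0,0],[-1,0,0,0,0,0,0]]]'
python3 - <<'E'
from h import *
a=read_camera("scene")[:,:,::-1]
cv2.imwrite("pics/s2.png",cv2.resize(a[180:325,225:375],None,fx=4,fy=4,interpolation=cv2.INTER_CUBIC))
E
```

```text
t: 11.45
tool_pos: [0.504, -0.3664, 0.2998]
orientation: [-2.217, -2.223, 0.0]
force: [0.4, -1.9, 0.1]
opening: 0.0003
gripper_force: 0.0
t: 12.08
tool_pos: [0.5044, -0.3665, 0.2986]
orientation: [-2.217, -2.224, 0.0]
force: [0.4, 0.5, 0.2]
opening: 0.0005
gripper_force: 0.0
```

View pics/s2.png

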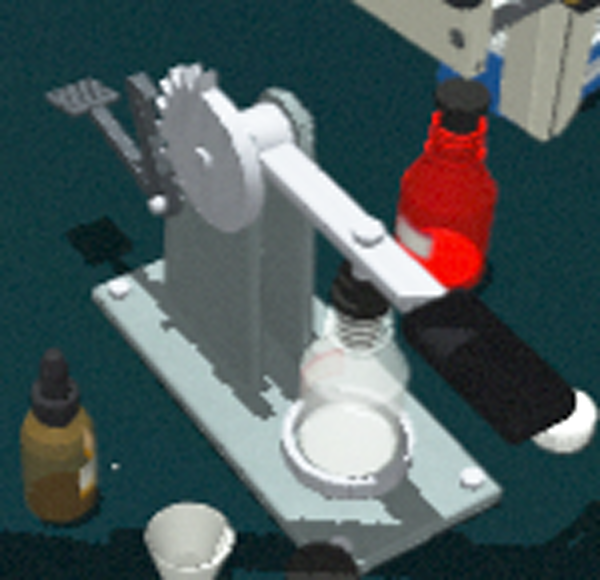

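The arm is level with its foot on the seated stopper at (360,300). The pawl tab is still down at (80,95), and the bottle is in its ring. The robot is clear, so I'm handing in.

```bash
python3 -c "
from plant import *
print(close_job())"
```

```text
the job is handed in; nothing more can be done
None
```

I pressed the pawl free, pushed the arm down to its stop so the stopper went into the bottle, backed the robot off, and handed the job in; no verdict came back, but the last picture and the forces agree with that.

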